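# Clamp a trim strip in the cam drilling jig and hold the lever

### The job

I want to drill the white trim strip: lay it flat in the drilling jig, between the fence blocks and the open forked jaw, with its middle over the drill hole. Then swing the cam lever round to the very top of its lift, so that the jaw pinches the strip tight against the fence, and finish there still holding the lever handle, because the lever springs back as soon as it is let go. Leave the things lying round about where they are.

Things in the scene. Friction and masses are not known exactly. Their poses are not given: they have to be found in the camera images.
- strip_center (a point): Centre of the loose white trim strip, a straight bar 145 mm long (its x axis), 24 mm wide (y) and 12 mm thick (z), 50 g, lying flat on the worktop at the left; the point is half-way up, 6 mm above its underside
- trim_strip: The same white trim strip; origin at the centre of its underside, axes as above
- drill_jig: Drilling jig, a plywood board 176 x 186 mm fixed to the worktop. Origin on the worktop below the drill hole; x runs along the strip's place, y from the cam to the fence, z up. The board's top is 20 mm above the origin; it spans x -88..88, y -134..52 mm. The fence is two wooden blocks, |x| 33..69 mm, clamping faces at y = +12 mm, tops 36 mm above the origin
- slot (a point): Middle of the open slot for the strip, on the board's top face, at jig x = 0, y = -4.5 mm; axes as the jig's. With the lever at rest the slot between jaw and fence is 33 mm wide (the strip is 24). Around its middle a gap 65 mm long in x, between the fence blocks and between the jaw's tines, stays open for drill and fingers, from jig y = -53 to +52 mm
- lever_pivot (a point): Pivot of the cam lever, at jig x = 0, y = -100 mm, on the board's top face; axes as the jig's. The lever's flat arm swings 38.5 to 44.5 mm above the worktop, over jaw and guides; the pivot bolt is 62 mm high
- drill_hole (a point): Mouth of the 14 mm drill hole in the jig's board, at jig x = 0, y = 0, on the board's top face; axes as the jig's. The clamped strip is to lie with its middle over it
- cam_lever (a joint): Cam lever angle (rad): 0 at rest (jaw open, lever along jig +x turned 19 degrees to +y), grows clockwise seen from above. At 1.90, the top of the lift, the jaw has moved 11.9 mm and the lever points straight away from it (jig -y, over the index mark); beyond, the jaw eases back; end stop 2.5. A spring turns it back to 0: 0.12 N m at rest, up to 0.4 on the way, 0.31 at the top (4 N at the handle)
- lever_handle: The upright black handle at the end of the cam lever, a round grip 24 mm thick and 51 mm tall that spins freely on its pin, 80 mm from the pivot; origin at its centre, 70 mm above the worktop (it spans 44.5 to 95.5 mm)
- jaw: Aluminium forked jaw, two rubber-faced tines (|x| 34..68 mm, tops 35 mm above the worktop, faces at jig y = -21 mm when open), sprung against the follower plate: presses the strip with 10 N at first touch, about 20 N at the top of the lift. Origin at the middle of its back edge, level with the board's top
- pencil: Carpenter's pencil, 168 mm long, lying at the left; leave alone
- chalk_line: Chalk line reel, 44 x 74 x 31 mm, behind the strip; leave alone
- tape_measure: Tape measure, 43 x 80 x 60 mm, behind the jig; leave alone
- wall_plate: Loose wall plate, 114 x 70 x 6 mm, lying at the right; leave alone

How it is judged:
On the way:
1. the strip lies flat and free in the slot of the open jig (x of strip_center in the frame of drill_jig between -0.015 and 0.015 m and y of strip_center in the frame of drill_jig between -0.014 and 0.005 m and z of strip_center in the frame of drill_jig below 0.029 m and angle between trim_strip's own z axis and vertical below 0.08 rad and contact force between the fingers and trim_strip below 0.1 N and value of joint cam_lever below 0.4 rad), for 0.2 s.
At the end, for the whole second after the job is handed in: Fingers still hold the handle (over 1 N), lever at rest within 0.2 rad of top lift (1.7 to 2.1); strip flat on the board, middle within 15 mm of the drill hole along the jig, within 3 mm of the fence, parallel to 0.04 rad, pressed by the jaw with over 12 N and not touched by the robot (value of joint cam_lever between 1.7 and 2.1 rad and velocity of joint cam_lever between -0.1 and 0.1 rad/s and contact force between the fingers and lever_handle above 1 N and contact force between jaw and trim_strip above 12 N and contact force between each of the arm, the fingers and trim_strip below 0.1 N and x of strip_center in the frame of drill_jig between -0.015 and 0.015 m and y of strip_center in the frame of drill_jig between -0.003 and 0.003 m and z of strip_center in the frame of drill_jig below 0.029 m and angle between trim_strip's own z axis and vertical below 0.08 rad and angle between the x axis of trim_strip and the x axis of drill_jig, either way round below 0.04 rad); the arm keeps its last pose, push and grip.
It fails at once if a thing lying round about is shifted by more than 30 mm (distance of any of pencil, chalk_line, tape_measure, wall_plate from where it was at the start of the episode above 0.03 m).
It also fails if it takes over 48 s, if anything falls off the work surface, if the arm or the gripper's body presses on something with over 40 N, if the wrist force passes 120 N, or if a joint passes its speed limit or range.

### The arm

A 6-joint arm with a two-finger parallel gripper is mounted at the origin on a cart in front of the work surface, level with it; the furniture and walls round the work are solid. World frame = base frame: x ahead of the robot, y to its left, z up, the work surface at z = 0. Lengths are in m, angles in rad, forces in N, time in s.
With the tool pointing down it reaches from about 0.275 to 0.825 m from the base axis. Payload 5.2 kg.
Tool frame: the origin (TCP) lies midway between the tips of the shut fingers; the grasp point (between the pads) lies grip_depth behind it (grip_depth is the distance from the TCP to the grasp point, in m); z points along the fingers, y is the line along which they close (so a half turn about z gives the same grasp; the last joint's range is limited). The gripper opens to 93 mm and grips with 3 to 60 N. Pads are 15 mm wide; open, the fingers measure 128 mm over their backs; the gripper's body (75 mm by 188 mm) begins 65 mm behind the grasp point.
Start: joints at [0.985, 0.259, 1.535, -0, 1.348, -0.203], TCP at [0.205, 0.51, 0.219] pointing down, gripper open.
Joint ranges: [-3.14, 3.14], [-0.91, 2.08], [0.19, 2.58], [-1.22, 4.36], [0.22, 2.71], [-3.12, 3.12]. Speed limits (rad/s): [2.57, 2.57, 3.14, 3.14, 3.14, 3.14].

### API

Orientations are given as a unit quaternion [x, y, z, w].
In Python, from plant import * gives the robot as it stands. The module is installed in compiled form; this text tells all that it offers.
- The arm moves only by the tool carry_out, never from a script. Its arguments are lists of equal length, an entry for each row: "translation": the shift along the tool's x, y, z in units of 0.2 m (1.0 is 0.2 m), a list of three; "turn": the turn, a rotation vector about the tool's x, y, z in units of pi/4 rad (1.0 is pi/4 rad), a list of three; "jaw": the opening, from 0 (shut) to 1 (fully open). A call has 1 to 20 rows; each row shifts and turns the commanded pose from where the row before left it, along the tool's axes as they then stand; what a row does not reach is not made up. A row lasts 1/12 s, in which the tool goes at most 41.7 mm and 7.16 degrees, less where a joint would pass 70% of its speed; a pose out of reach is approached as far as the arm can. A call with a number of a shift or a turn outside -1 to 1 is refused whole. A call with a gripper value outside its range is refused whole. The fingers move at their own pace and stop on an object; "grip_force" is the grip in N (left out, the last holds). Time passes only in rows, so rows that do not move let the fingers close. It gives the time, the measured TCP pose, the force, the opening and the grip force at its end, in the units of the state.
- get_state(): the state, without advancing time (a new reading comes with each control period).
- camera(name): name is "side" or "top" or "wrist"; returns (picture, depth): 384x512x3 uint8, blue, green, red; 384x512 float32, m along the optical axis (not along the pixel's ray), 0 where there is no reading.
- camera_info(name): a dict with "camera_matrix" (3x3 intrinsics, pixels), "eye" and "rotation" of the camera in the world; the wrist camera has in their place "tool_from_camera" (4x4, takes a point from camera to tool coordinates, whose origin is the TCP and whose axes are the flange's). Camera axes: x right, y up, looking along -z (the intrinsics and any distortion apply to the point x, -y, -z); pixel columns grow to the right and rows downward; lengths in m; the calibration is good to about 2 mm. A picture is of the moment at which its call begins: read the wrist's pose just before it. camera_info takes no time and is no camera call.
- finish_job(): hands the job in; it is judged then, once.
The state is a dict: "t": time; "q": joint angles; "joint_velocities": joint speeds; "tau": joint torques, N m; "position": TCP position; "orientation": TCP orientation; "contact_force": force on the tool from outside, world axes, zero at the start; "moment": the same for the moment, N m; "gripper_width": opening from 0.0 (shut) to 1.0 (fully open); "grasp_force": force on a finger pad.
Only numpy, scipy, OpenCV 4.12 (cv2) and the standard library are available. Lean on these libraries where they do the work, as an engineer would, in place of code of your own. Each camera call takes 0.05 s, during which the arm holds its last target. There are 200 camera calls.

## Working session

There is one attempt and no reset: what is moved stays moved. The work goes in short steps, Python scripts to look and compute and a tool call to move; the robot and the scene stay as the last step left them, time stands still between calls to the robot, and variables do not carry over. Pictures are saved under pics/ and viewed, at most 10 in all, crops included, and the job is handed in when it is done.

Besides the shell and the picture viewer there is one more tool, called by a JSON object that holds its "name" and its "arguments", one argument or row to a line. carry_out: Moves the arm, as the interface text tells. Shifts and turns lie within -1 to 1; 1 stands for 0.2 m of shift or pi/4 rad of turn. Its arguments: {"type":"object","properties":{"translation":{"type":"array","items":{"type":"array","items":{"type":"number","minimum":-1,"maximum":1}}},"turn":{"type":"array","items":{"type":"array","items":{"type":"number","minimum":-1,"maximum":1}}},"jaw":{"type":"array","items":{"type":"number"}},"grip_force":{"type":"number"}},"required":["translation","turn","jaw"]}

```bash
mkdir -p pics; python3 - <<'E'
from plant import *
import cv2,numpy as np
print(get_state())
for n in ("top","side"):
    im,d=camera(n); cv2.imwrite(f"pics/{n}0.png",im); np.save(f"pics/{n}0.npy",d); print(n,camera_info(n))
print(camera_info("wrist"))
try: print(grip_depth)
except Exception as e: print(e)
E
```

```text
{'t': 0.0, 'q': array([ 9.85195760e-01,  2.59309979e-01,  1.53607528e+00, -3.86293786e-05,
        1.34798973e+00, -2.02801139e-01]), 'joint_velocities': array([-0.00034446, -0.0012864 , -0.00213648,  0.00118467,  0.00119641,
        0.00189555]), 'tau': array([ 1.25876802e-03, -4.37311077e+01, -2.84003878e+01,  7.20784091e-02,
        4.15300007e-02, -1.37973207e-04]), 'position': array([0.20511984, 0.50973226, 0.21783861]), 'orientation': array([ 1.90228952e-01,  9.81739350e-01, -8.30049601e-04, -3.24881249e-04]), 'contact_force': array([ 0.11011607, -0.24901709, -0.33482285]), 'moment': array([ 0.01890006, -0.01841947,  0.02699669]), 'grasp_force': 0.0, 'gripper_width': 0.9980539964655508}
top {'camera_matrix': array([[479.27158806,   0.        , 258.58519835],
       [  0.        , 479.27158806, 188.26269814],
       [  0.        ,   0.        ,   1.        ]]), 'eye': array([ 0.28166015, -0.03163724,  1.66434213]), 'rotation': array([ 0.05514219, -0.05093893, -0.69838881,  0.71177078])}
side {'camera_matrix': array([[443.35582704,   0.        , 243.74704611],
       [  0.        , 443.35582704, 190.56112577],
       [  0.        ,   0.        ,   1.        ]]), 'eye': array([-0.184763  ,  1.04990163,  0.58426511]), 'rotation': array([-0.16561   ,  0.5397708 ,  0.79533114, -0.22061092])}
{'camera_matrix': array([[337.31513039,   0.        , 256.74787152],
       [  0.        , 337.31513039, 195.30971438],
       [  0.        ,   0.        ,   1.        ]]), 'tool_from_camera': array([[ 6.48302569e-04,  9.61359295e-01,  2.75295998e-01,
         7.68893672e-02],
       [ 9.99999782e-01, -6.57946352e-04, -5.73186198e-05,
        -5.11722941e-04],
       [ 1.26026210e-04,  2.75295975e-01, -9.61359511e-01,
        -1.65519785e-01],
       [ 0.00000000e+00,  0.00000000e+00,  0.00000000e+00,
         1.00000000e+00]])}
0.0188
```

View pics/top0.png

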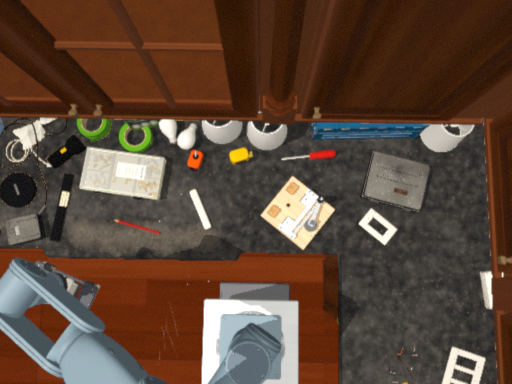

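View pics/side0.png

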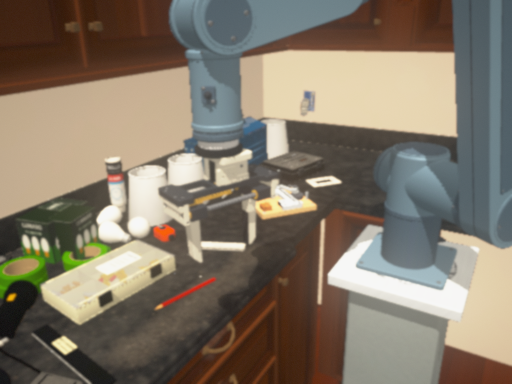

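The top view shows the strip at about (200,209), the jig at (298,212) with the lever handle near (312,226), and the pencil at (137,227). The side view shows the strip at (222,246), below the gripper. Next I enlarge the top view around the jig.

```bash
cat > h.py <<'E'
import numpy as np,cv2
from scipy.spatial.transform import Rotation as R
def cam(info,state=None):
    K=info['camera_matrix']
    if 'eye' in info: return K,np.array(info['eye']),R.from_quat(info['rotation']).as_matrix()
    T=info['tool_from_camera'];Rt=R.from_quat(state['orientation']).as_matrix()
    return K,state['position']+Rt@T[:3,3],Rt@T[:3,:3]
def ray(c,u,v):
    K,e,M=c; d=np.array([(u-K[0,2])/K[0,0],-(v-K[1,2])/K[1,1],-1.]); return e,M@d
def atz(c,u,v,z):
    e,d=ray(c,u,v); return e+d*(z-e[2])/d[2]
def proj(c,P):
    K,e,M=c; p=(np.atleast_2d(P)-e)@M; return np.c_[K[0,2]-K[0,0]*p[:,0]/p[:,2],K[1,2]+K[1,1]*p[:,1]/p[:,2]]
def tri(*cr):
    A=0;b=0
    for c,u,v in cr:
        e,d=ray(c,u,v);d=d/np.linalg.norm(d);Q=np.eye(3)-np.outer(d,d);A=A+Q;b=b+Q@e
    return np.linalg.solve(A,b)
E
python3 - <<'E'
import cv2
im=cv2.imread('pics/top0.png')[165:255,180:340]
cv2.imwrite('pics/topc.png',cv2.resize(im,None,fx=5,fy=5,interpolation=cv2.INTER_CUBIC))
E
```

```text
(no output)
```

View pics/topc.png

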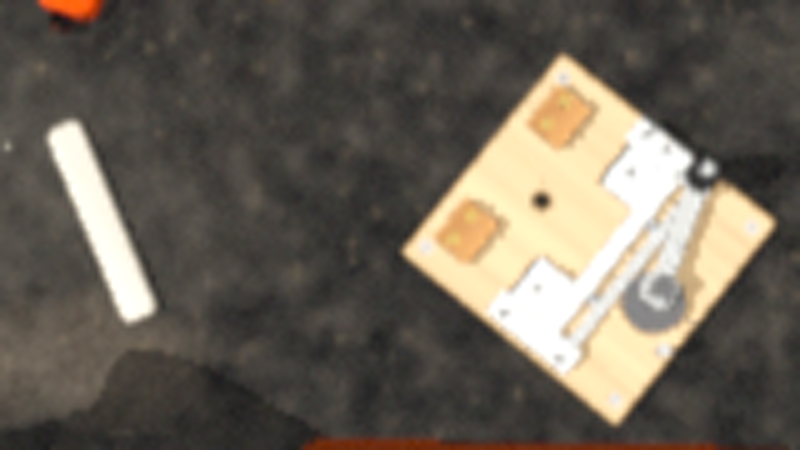

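The crop shows the strip's ends at crop px (66,122) and (140,320). The board corners are at (563,53), (401,251), (617,426) and (777,222), the drill hole at (541,200) and the handle at (703,172).

```bash
cat >> h.py <<'E'
def fit(obj,w):  # 2D rigid
    obj=np.array(obj)[:,:2];w=np.array(w)[:,:2];a=obj-obj.mean(0);b=w-w.mean(0)
    th=np.arctan2((a[:,0]*b[:,1]-a[:,1]*b[:,0]).sum(),(a*b).sum());c,s=np.cos(th),np.sin(th);M=np.array([[c,-s],[s,c]])
    t=w.mean(0)-M@obj.mean(0);return t,th,M,np.linalg.norm(obj@M.T+t-w,axis=1)
E
python3 - <<'E'
from plant import *
from h import *
c=cam(camera_info('top')); px=lambda x,y:(180+(x+.5)/5-.5,165+(y+.5)/5-.5)
B=[(563,53),(401,251),(617,426),(777,222)]
W=[atz(c,*px(*p),.02) for p in B]
t,th,M,r=fit([(.088,.052),(-.088,.052),(-.088,-.134),(.088,-.134)],W)
print('jig',t,np.degrees(th),r,'hole',atz(c,*px(541,200),.02))
print('pivot',t+M@[0,-.1],'handle0',t+M@([0,-.1]+.08*np.array([np.cos(.3316),np.sin(.3316)])),'seen',atz(c,*px(703,168),.0955))
S=[atz(c,*px(*p),.012) for p in [(66,122),(140,320)]]
S=np.array(S);d=S[0]-S[1];print('strip',S.mean(0),np.linalg.norm(d),np.degrees(np.arctan2(d[1],d[0])))
s=get_state();Rt=R.from_quat(s['orientation']).as_matrix();print(Rt)
E
```

```text
jig [ 0.47547653 -0.12256391] -37.93392511022514 [0.00169222 0.00207035 0.00229497 0.00174315] hole [ 0.47521293 -0.1213319   0.02      ]
pivot [ 0.4140013  -0.20143593] handle0 [ 0.48967244 -0.22739509] seen [ 0.48957398 -0.22381841  0.0955    ]
strip [0.45623176 0.18177823 0.012     ] 0.14810436148051012 22.42759653833875
[[-9.27623224e-01  3.73516272e-01 -8.65325116e-04]
 [ 3.73517143e-01  9.27622349e-01 -1.31189574e-03]
 [ 3.12680512e-04 -1.54015872e-03 -9.99998765e-01]]
```

{"name": "carry_out", "arguments": {
  "translation": [
    [-0.148,-0.088,0.021],
    [-0.148,-0.088,0.021],
    [-0.148,-0.088,0.021],
    [-0.148,-0.088,0.021],
    [-0.148,-0.088,0.021],
    [-0.148,-0.088,0.021],
    [-0.148,-0.088,0.021],
    [-0.148,-0.088,0.021],
    [-0.148,-0.088,0.021],
    [-0.148,-0.088,0.021],
    [-0.148,-0.088,0.021],
    [-0.148,-0.088,0.021],
    [0,0,0],
    [0,0,0],
    [0,0,0],
    [0,0,0],
    [0,0,0],
    [0,0,0],
    [0,0,0],
    [0,0,0]
  ],
  "turn": [
    [0,0,0],
    [0,0,0],
    [0,0,0],
    [0,0,0],
    [0,0,0],
    [0,0,0],
    [0,0,0],
    [0,0,0],
    [0,0,0],
    [0,0,0],
    [0,0,0],
    [0,0,0],
    [0,0,-0.141],
    [0,0,-0.141],
    [0,0,-0.141],
    [0,0,-0.141],
    [0,0,-0.141],
    [0,0,-0.141],
    [0,0,-0.141],
    [0,0,0]
  ],
  "jaw": [1,1,1,1,1,1,1,1,1,1,1,1,1,1,1,1,1,1,1,1]
}}

```text
t: 1.77
position: [0.4557, 0.1815, 0.1679]
orientation: [-0.197, 0.98, -0.0, -0.0]
contact_force: [0.0, 0.5, -0.9]
gripper_width: 1.0
grasp_force: 0.0
```

```bash
cat > snap.py <<'E'
from plant import *
import sys,pickle,cv2
n=sys.argv[1]
s=get_state();im,d=camera('wrist');cv2.imwrite(f'pics/{n}.png',im)
pickle.dump((s,camera_info('wrist')),open(f'pics/{n}.pkl','wb'))
print(s['t'],s['position'],s['orientation'],s['q'],s['contact_force'],s['gripper_width'],s['grasp_force'])
E
python3 snap.py w1
```

```text
1.7667 [0.45573127 0.18153932 0.16791606] [-1.96850481e-01  9.80433439e-01 -3.92974208e-06 -3.99809053e-04] [ 1.51284644e-01  1.94856718e-01  1.74880793e+00 -4.86349018e-05
  1.19872637e+00 -1.81578303e+00] [ 0.04095665  0.49456175 -0.93517488] 1.0001291828553043 0.0
```

View pics/w1.png

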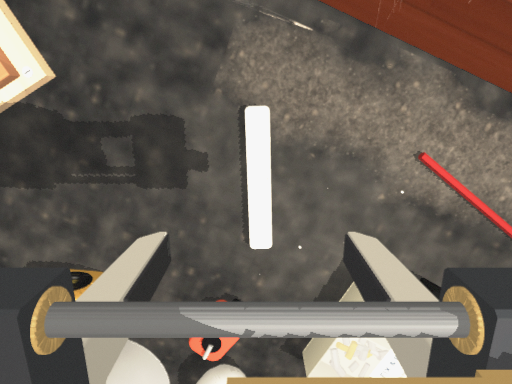

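The wrist view shows the strip with its end middles at about (258,106) and (261,248), nearly parallel to the pads. The pencil is to the right and clear. Both views give the strip's place and height.

```bash
cat > pos.py <<'E'
from plant import *
from h import *
import pickle
E
python3 - <<'E'
from pos import *
s,i=pickle.load(open('pics/w1.pkl','rb'));w=cam(i,s);c=cam(camera_info('top'))
px=lambda x,y:(180+(x+.5)/5-.5,165+(y+.5)/5-.5)
# segment the white strip top in the wrist view
im=cv2.imread('pics/w1.png');m=(im[80:270,230:290].min(2)>185).astype(np.uint8)
n,l,st,ce=cv2.connectedComponentsWithStats(m);k=1+np.argmax(st[1:,4]);ys,xs=np.nonzero(l==k)
rect=cv2.minAreaRect(np.c_[xs+230,ys+80].astype(np.float32));b=cv2.boxPoints(rect);print(rect)
P=np.array([atz(w,*q,.012) for q in b]);print(P[:,:2]);print('ctr',P.mean(0),[np.linalg.norm(P[j]-P[(j+1)%4]) for j in range(4)])
e=P[0]-P[1] if np.linalg.norm(P[0]-P[1])>.08 else P[1]-P[2];print('ang',np.degrees(np.arctan2(e[1],e[0]))%180)
for a,bb in(((66,122),(261,248)),((140,320),(258,106)),((103,221),rect[0])): print('tri',tri((c,*px(*a)),(w,*bb)))
Rt=R.from_quat(s['orientation']).as_matrix();d=P.mean(0)-s['position'];print('tool shift',Rt.T@d, 'tool y ang',np.degrees(np.arctan2(Rt[1,1],Rt[0,1])))
E
```

```text
((259.070068359375, 176.9617919921875), (142.6233367919922, 24.698535919189453), 87.95458984375)
[[0.39501274 0.14345735]
 [0.38549739 0.1641264 ]
 [0.51466576 0.22552519]
 [0.52548204 0.2022918 ]]
ctr [0.45516448 0.18385019 0.012     ] [np.float64(0.022754156188823583), np.float64(0.14301845788349382), np.float64(0.025627761869279748), np.float64(0.14312137898626884)]
ang 25.423570843058457
tri [ 0.52660729  0.21415337 -0.00298757]
tri [ 0.389747    0.15566563 -0.0095474 ]
tri [ 0.4599488   0.18640918 -0.02890636]
tool shift [-0.0004916   0.00232721  0.15591607] tool y ang 112.7056861963675
```

```bash
python3 - <<'E'
from pos import *
s,i=pickle.load(open('pics/w1.pkl','rb'));w=cam(i,s);c=cam(camera_info('side'))
im,d=camera('side');p=proj(c,[[.4551,.1838,.012],[.3875,.154,.012],[.5198,.2136,.012]]);print(p)
x0,y0=p.min(0).astype(int)-12;x1,y1=p.max(0).astype(int)+12
cv2.imwrite('pics/s1.png',cv2.resize(im[y0:y1,x0:x1],None,fx=8,fy=8,interpolation=cv2.INTER_CUBIC));print(x0,y0,x1,y1)
im2,dw=camera('wrist')
for (u,v) in ((258,120),(259,177),(260,235),(220,230),(300,177)):
    e,r=ray(w,u,v);print(u,v,e+r*dw[v,u])
E
```

```text
[[218.34770841 244.07813423]
 [245.1722595  245.32468114]
 [192.8184514  243.09726353]]
180 231 257 257
258 120 [0.40164463 0.16006143 0.0112512 ]
259 177 [0.45147237 0.18206772 0.01150132]
260 235 [0.50751631 0.20680217 0.01093905]
220 230 [ 5.22938678e-01  1.67393573e-01 -3.19388408e-04]
300 177 [ 4.37835533e-01  2.21476122e-01 -1.66972114e-04]
```

View pics/s1.png

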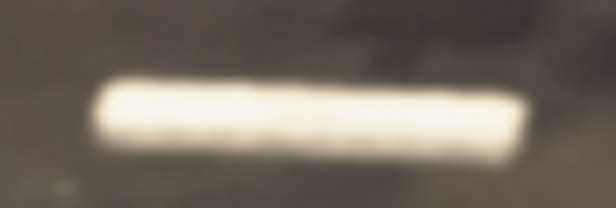

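The side crop shows the strip's ends at u≈192 and 246, where the projection predicted them. Wrist depth gives the top at 11 mm and the strip direction at 23.8°. Next I lower the arm and grip.

{"name": "carry_out", "arguments": {
  "translation": [
    [-0.002,0.012,0.15],
    [0,0,0.15],
    [0,0,0.15],
    [0,0,0.15],
    [0,0,0.1],
    [0,0,0.07],
    [0,0,0.052],
    [0,0,0],
    [0,0,0],
    [0,0,0],
    [0,0,0],
    [0,0,0],
    [0,0,0],
    [0,0,0],
    [0,0,0],
    [0,0,0]
  ],
  "turn": [
    [0,0,-0.024],
    [0,0,0],
    [0,0,0],
    [0,0,0],
    [0,0,0],
    [0,0,0],
    [0,0,0],
    [0,0,0],
    [0,0,0],
    [0,0,0],
    [0,0,0],
    [0,0,0],
    [0,0,0],
    [0,0,0],
    [0,0,0],
    [0,0,0]
  ],
  "jaw": [1,1,0.7,0.6,0.6,0.6,0.6,0.6,0.1,0.1,0.1,0.1,0.1,0.1,0.1,0.1],
  "grip_force": 20
}}

```text
t: 3.25
position: [0.4559, 0.1841, 0.0045]
orientation: [-0.204, 0.979, -0.0, 0.001]
contact_force: [-1.2, 0.7, 5.8]
gripper_width: 0.253
grasp_force: 20.0
```

{"name": "carry_out", "arguments": {
  "translation": [
    [0,0,-0.08],
    [0,0,-0.16],
    [0,0,-0.18],
    [0,0,-0.18],
    [0,0,-0.18],
    [0.054,-0.146,0],
    [0.054,-0.146,0],
    [0.054,-0.146,0],
    [0.054,-0.146,0],
    [0.054,-0.146,0],
    [0.054,-0.146,0],
    [0.054,-0.146,0],
    [0.054,-0.146,0],
    [0.054,-0.146,0],
    [0.054,-0.146,0],
    [0,0,0],
    [0,0,0],
    [0,0,0],
    [0,0,0],
    [0,0,0]
  ],
  "turn": [
    [0,0,0],
    [0,0,0],
    [0,0,0],
    [0,0,0],
    [0,0,0],
    [0,0,0],
    [0,0,0],
    [0,0,0],
    [0,0,0],
    [0,0,0],
    [0,0,0],
    [0,0,0],
    [0,0,0],
    [0,0,0],
    [0,0,0],
    [0,0,0.136],
    [0,0,0.136],
    [0,0,0.136],
    [0,0,0.136],
    [0,0,0.136]
  ],
  "jaw": [0.1,0.1,0.1,0.1,0.1,0.1,0.1,0.1,0.1,0.1,0.1,0.1,0.1,0.1,0.1,0.1,0.1,0.1,0.1,0.1]
}}

```text
t: 4.92
position: [0.4729, -0.1269, 0.1595]
orientation: [0.064, 0.998, 0.0, -0.0]
contact_force: [0.5, 0.4, -0.2]
gripper_width: 0.254
grasp_force: 20.0
```

{"name": "carry_out", "arguments": {
  "translation": [
    [0,0,0],
    [0,0,0],
    [0,0,0],
    [0,0,0],
    [0,0,0],
    [0,0,0],
    [0,0,0]
  ],
  "turn": [
    [0,0,0.136],
    [0,0,0.136],
    [0,0,0.136],
    [0,0,0.136],
    [0,0,0.136],
    [0,0,0],
    [0,0,0]
  ],
  "jaw": [0.1,0.1,0.1,0.1,0.1,0.1,0.1]
}}

```text
t: 5.5
position: [0.473, -0.1267, 0.1597]
orientation: [0.321, 0.947, 0.0, -0.0]
contact_force: [-0.0, -0.2, -0.4]
gripper_width: 0.253
grasp_force: 20.0
```

```bash
python3 snap.py w2; python3 -c "
import cv2;im=cv2.imread('pics/w2.png');cv2.imwrite('pics/w2b.png',cv2.resize(im,(800,600),interpolation=cv2.INTER_CUBIC))"
```

```text
5.5 [ 0.47299898 -0.12674448  0.1596803 ] [ 3.21096556e-01  9.47046438e-01  2.24149253e-05 -2.11351974e-04] [-4.90034157e-01  2.01216968e-01  1.76275981e+00 -2.64356826e-05
  1.17804025e+00 -1.40704609e+00] [-0.03283475 -0.20202828 -0.43641681] 0.25278434750103895 19.977641701698303
```

View pics/w2b.png

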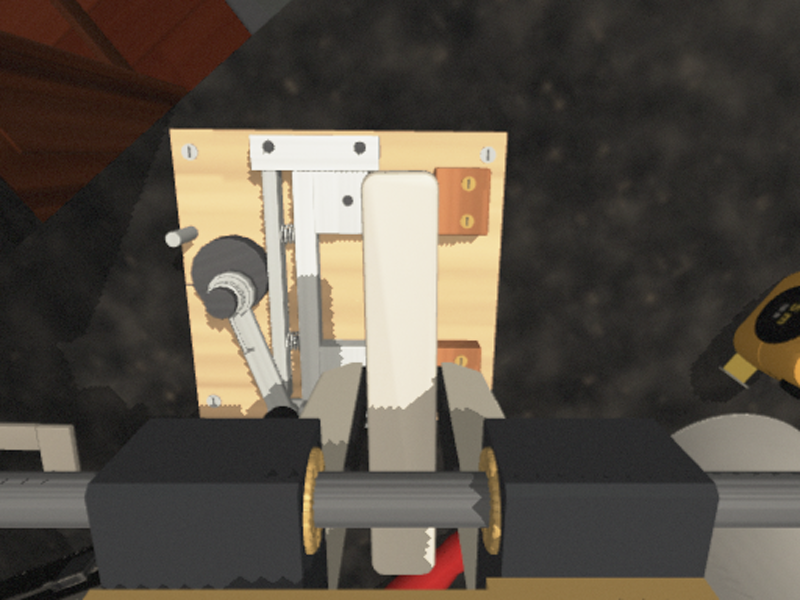

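The wrist view shows the strip held square between the pads, with its far end middle at (401,172) in the enlarged picture. The board corners are at (169,129) and (507,131), and the fence block's clamping face runs from (436,167) to (439,233).

```bash
python3 - <<'E'
from pos import *
s,i=pickle.load(open('pics/w2.pkl','rb'));w=cam(i,s);px=lambda x,y:((x+.5)*.64-.5,(y+.5)*.64-.5)
obj=[(-.088,-.134),(-.088,.052),(-.069,.012),(-.033,.012)];pt=[(169,129),(507,131),(436,167),(439,233)];zs=[.02,.02,.036,.036]
W=[atz(w,*px(*p),z) for p,z in zip(pt,zs)];t,th,M,r=fit(obj,W);print('jig',t,np.degrees(th),r)
W2=[atz(w,*px(*p),.02) for p in pt[:2]];t2,th2,M2,r2=fit(obj[:2],W2);print('corners only',t2,np.degrees(th2),r2)
for p in ((497,340),(198,412)): print('edge jig xy',M.T@(atz(w,*px(*p),.02)[:2]-t))
zt=s['position'][2]+.0075
for p in ((401,172),(362,200),(438,200),(366,380),(437,380)):
    print('strip in jig',M.T@(atz(w,*px(*p),zt)[:2]-t))
print('tcp in jig',M.T@(s['position'][:2]-t)); Rt=R.from_quat(s['orientation']).as_matrix();print('tool y ang',np.degrees(np.arctan2(Rt[1,1],Rt[0,1])))
im,d=camera('wrist')
for p in ((401,200),(401,300),(460,200),(420,150),(470,270),(345,220)):
    u,v=[int(round(a)) for a in px(*p)];e,q=ray(w,u,v);print(p,e+q*d[v,u])
E
```

```text
jig [ 0.4753363  -0.12069688] -37.42079211887569 [0.00076348 0.00094216 0.00061779 0.00188839]
corners only [ 0.47485869 -0.12180418] -37.74405837044831 [6.22136651e-05 6.22136651e-05]
edge jig xy [0.03448035 0.05183577]
edge jig xy [ 0.08329137 -0.13689508]
strip in jig [-0.07002756 -0.00690418]
strip in jig [-0.06201586 -0.01841212]
strip in jig [-0.06201613  0.00400937]
strip in jig [-0.0044547  -0.01829704]
strip in jig [-0.00445726  0.00478116]
tcp in jig [ 0.00181862 -0.00622327]
tool y ang 52.541494430674966
(401, 200) [ 0.4219213  -0.08879495  0.165629  ]
(401, 300) [ 0.44626217 -0.10744021  0.16650759]
(460, 200) [ 0.44962002 -0.07002678  0.03603513]
(420, 150) [ 0.41630941 -0.07074989  0.02067393]
(470, 270) [ 0.48882371 -0.08816829  0.02022384]
(345, 220) [ 0.42072114 -0.12608996  0.03426767]
```

Both views agree on the jig at about (0.4752, -0.1217), heading -37.7°. I'll correct by about 1 mm, then lower the strip into the slot.

{"name": "carry_out", "arguments": {
  "translation": [
    [0.007,0.004,0.12],
    [0,0,0.15],
    [0,0,0.15],
    [0,0,0.1],
    [0,0,0.06],
    [0,0,0.04],
    [0,0,0.03],
    [0,0,0.02],
    [0,0,0],
    [0,0,0]
  ],
  "turn": [
    [0,0,0.005],
    [0,0,0],
    [0,0,0],
    [0,0,0],
    [0,0,0],
    [0,0,0],
    [0,0,0],
    [0,0,0],
    [0,0,0],
    [0,0,0]
  ],
  "jaw": [0.1,0.1,0.1,0.1,0.1,0.1,0.1,0.1,0.1,0.1]
}}

```text
t: 6.43
position: [0.473, -0.1256, 0.0264]
orientation: [0.324, 0.946, -0.0, 0.0]
contact_force: [-0.5, 0.5, -0.9]
gripper_width: 0.261
grasp_force: 20.0
```

{"name": "carry_out", "arguments": {
  "translation": [
    [0,0,0.006],
    [0,0,0],
    [0,0,0],
    [0,0,0],
    [0,0,0],
    [0,0,0],
    [0,0,0],
    [0,0,-0.05],
    [0,0,-0.12],
    [0,0,-0.15],
    [0,0,-0.15],
    [0,0,-0.15],
    [0,0,0],
    [0,0,0]
  ],
  "turn": [
    [0,0,0],
    [0,0,0],
    [0,0,0],
    [0,0,0],
    [0,0,0],
    [0,0,0],
    [0,0,0],
    [0,0,0],
    [0,0,0],
    [0,0,0],
    [0,0,0],
    [0,0,0],
    [0,0,0],
    [0,0,0]
  ],
  "jaw": [0.1,0.1,0.43,0.43,0.43,0.43,0.43,0.43,0.43,0.43,0.43,0.43,0.43,0.43]
}}

```text
t: 7.6
position: [0.4738, -0.1259, 0.1511]
orientation: [0.324, 0.946, -0.0, 0.002]
contact_force: [0.4, 0.4, -1.3]
gripper_width: 0.432
grasp_force: 0.0
```

```bash
python3 snap.py w3; python3 -c "
import cv2;im=cv2.imread('pics/w3.png');cv2.imwrite('pics/w3b.png',cv2.resize(im,(800,600),interpolation=cv2.INTER_CUBIC))"
```

```text
7.6 [ 0.47383558 -0.12594935  0.15105015] [ 3.24403280e-01  9.45915490e-01 -3.87206007e-04  2.49965484e-03] [-4.87773407e-01  2.07722528e-01  1.77780302e+00  2.05482960e-05
  1.15100820e+00 -1.39781422e+00] [ 0.44485078  0.38499216 -1.2927726 ] 0.43236664785095835 0.0
```

View pics/w3b.png

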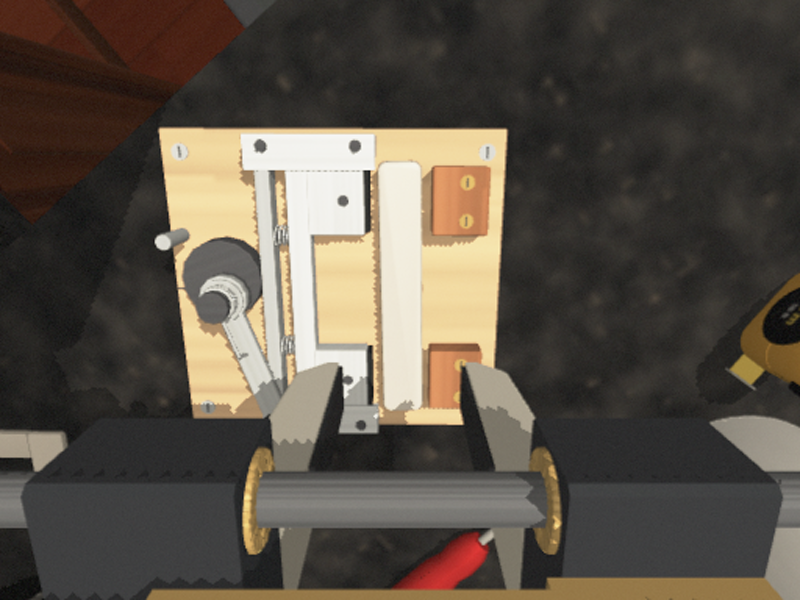

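The strip lies in the slot between jaw and fence, with end middles at (400,162) and (400,408) in the enlarged picture. I check its place in the jig and work out the way to the handle.

```bash
python3 - <<'E'
from pos import *
s,i=pickle.load(open('pics/w3.pkl','rb'));w=cam(i,s);px=lambda x,y:((x+.5)*.64-.5,(y+.5)*.64-.5)
obj=[(-.088,-.134),(-.088,.052),(.088,.052),(-.069,.012),(-.033,.012)];pt=[(159,128),(507,130),(491,425),(432,166),(432,234)];zs=[.02,.02,.02,.036,.036]
t,th,M,r=fit(obj,[atz(w,*px(*p),z) for p,z in zip(pt,zs)]);print('jig',t,np.degrees(th),r)
E_=[M.T@(atz(w,*px(*p),.032)[:2]-t) for p in((400,162),(400,408))];print('strip ends',E_,np.mean(E_,0))
print('bolt',M.T@(atz(w,*px(213,307),.062)[:2]-t))
t=np.array([.4752,-.1217]);th=np.radians(-37.7);c,sn=np.cos(th),np.sin(th);M=np.array([[c,-sn],[sn,c]])
Rt=R.from_quat(s['orientation']).as_matrix()
h=t+M@([0,-.1]+.08*np.array([np.cos(.3316),np.sin(.3316)]));print('handle',h,'tool yaw',np.degrees(np.arctan2(Rt[1,1],Rt[0,1])),'tool z',Rt[:,2],'shift in tool',Rt.T@np.r_[h-s['position'][:2],0])
im,d=camera('wrist')
for p in((400,200),(400,285),(400,380)):
    u,v=[int(round(a)) for a in px(*p)];e,q=ray(w,u,v);print((e+q*d[v,u])[2])
E
```

```text
jig [ 0.47495203 -0.12213544] -37.95536956994278 [0.00045424 0.00068006 0.00035056 0.00062718 0.00102341]
strip ends [array([-0.07092684, -0.00508701]), array([ 0.07044539, -0.00486627])] [-0.00024072 -0.00497664]
bolt [-0.00091157 -0.09892239]
handle [ 0.4898238  -0.22647234] tool yaw 52.14114756527638 tool z [ 0.0044777  -0.00235432 -0.9999872 ] shift in tool [-0.07431529 -0.06955313  0.00030825]
0.033319619036300596
0.0335044016399943
0.03209941918867265
```

{"name": "carry_out", "arguments": {
  "translation": [
    [-0.093,-0.087,0],
    [-0.093,-0.087,0],
    [-0.093,-0.087,0],
    [-0.093,-0.087,0],
    [0,0,0],
    [0,0,0],
    [0,0,0],
    [0,0,0],
    [0,0,0],
    [0,0,0],
    [0,0,0],
    [0,0,0],
    [0,0,0],
    [0,0,0],
    [0,0,0],
    [0,0,0],
    [0,0,0],
    [0,0,0],
    [0,0,0]
  ],
  "turn": [
    [0,0,0],
    [0,0,0],
    [0,0,0],
    [0,0,0],
    [0,0,0.154],
    [0,0,0.154],
    [0,0,0.154],
    [0,0,0.154],
    [0,0,0.154],
    [0,0,0.154],
    [0,0,0.154],
    [0,0,0.154],
    [0,0,0.154],
    [0,0,0.154],
    [0,0,0.154],
    [0,0,0.154],
    [0,0,0.154],
    [0,0,0],
    [0,0,0]
  ],
  "jaw": [0.7,0.7,0.7,0.7,0.7,0.7,0.7,0.7,0.7,0.7,0.7,0.7,0.7,0.7,0.7,0.7,0.7,0.7,0.7]
}}

```text
t: 9.28
position: [0.4878, -0.2254, 0.1472]
orientation: [0.898, 0.44, -0.001, -0.001]
contact_force: [-0.4, -1.0, -0.1]
gripper_width: 0.698
grasp_force: 0.0
```

```bash
python3 snap.py w4; python3 -c "
import cv2;im=cv2.imread('pics/w4.png');cv2.imwrite('pics/w4b.png',cv2.resize(im,(800,600),interpolation=cv2.INTER_CUBIC))"
```

```text
9.2833 [ 0.48780219 -0.22541237  0.14718747] [ 8.97818660e-01  4.40362741e-01 -7.14796737e-04 -1.34121589e-03] [-6.40517080e-01  2.97223608e-01  1.66633422e+00 -5.05377820e-05
  1.18107407e+00  1.82920716e-02] [-0.36914752 -1.03203    -0.08265391] 0.698190976247407 0.0
```

View pics/w4b.png

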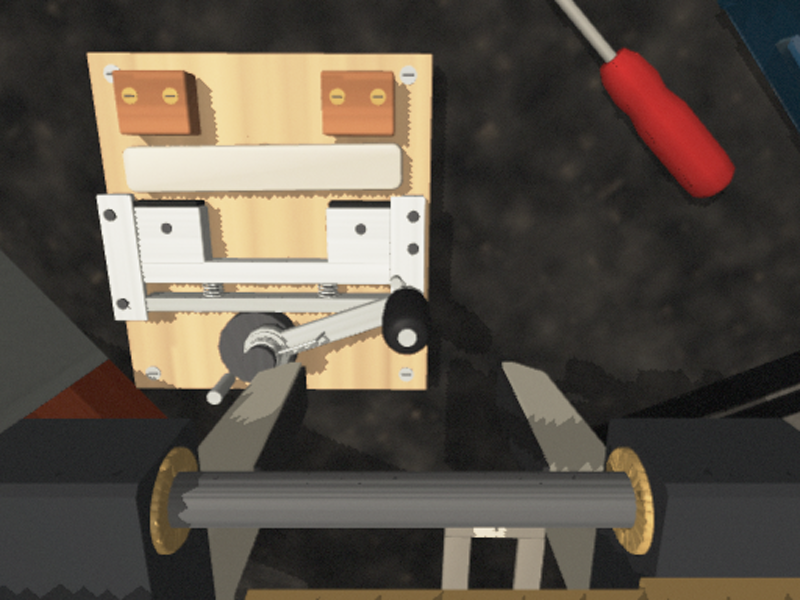

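The wrist view shows the handle between the open fingers, its top centre at (407,338) in the enlarged picture. The strip is undisturbed.

```bash
python3 - <<'E'
from pos import *
s,i=pickle.load(open('pics/w4.pkl','rb'));w=cam(i,s);px=lambda x,y:((x+.5)*.64-.5,(y+.5)*.64-.5)
Rt=R.from_quat(s['orientation']).as_matrix()
H=atz(w,*px(407,338),.0955);print('handle top',H,'bottom est',atz(w,*px(405,300),.07))
t=np.array([.4750,-.1220]);th=np.radians(-37.9);c,sn=np.cos(th),np.sin(th);M=np.array([[c,-sn],[sn,c]])
print('yaw',np.degrees(np.arctan2(Rt[1,1],Rt[0,1])),'jig',M.T@(H[:2]-t))
h=t+M@([0,-.1]+.08*np.array([np.cos(.3316),np.sin(.3316)]))
print(h,'shift tool',Rt.T@np.r_[h-s['position'][:2],.055-s['position'][2]])
J=np.array([.4749,-.1221]);Mt=M.T
# lever path in tool axes (tool y ~ jig x, tool x from Rt)
a=.3316-np.linspace(0,1.9,20);P=.08*np.c_[np.cos(a),np.sin(a)];D=np.diff(P,axis=0)@M.T
print(np.round((np.c_[D,0*D[:,0]]@Rt)[:,:2]/.2,3).tolist())
E
```

```text
handle top [ 0.48884572 -0.22755064  0.0955    ] bottom est [ 0.49442717 -0.21900951  0.07      ]
yaw -37.745888577766074 jig [ 0.07576363 -0.07478311]
[ 0.48925798 -0.22682275] shift tool [-0.00021463  0.00229457  0.09218094]
[[-0.038, 0.011], [-0.039, 0.007], [-0.04, 0.003], [-0.04, -0.001], [-0.04, -0.005], [-0.039, -0.009], [-0.038, -0.013], [-0.036, -0.016], [-0.035, -0.02], [-0.033, -0.023], [-0.03, -0.026], [-0.027, -0.029], [-0.024, -0.032], [-0.021, -0.034], [-0.017, -0.036], [-0.014, -0.038], [-0.01, -0.039], [-0.006, -0.04], [-0.002, -0.04]]
```

{"name": "carry_out", "arguments": {
  "translation": [
    [-0.002,0.01,0.1],
    [0,0,0.12],
    [0,0,0.12],
    [0,0,0.08],
    [0,0,0.04],
    [0,0,0],
    [0,0,0],
    [0,0,0],
    [0,0,0],
    [0,0,0],
    [0,0,0],
    [0,0,0],
    [0,0,0]
  ],
  "turn": [
    [0,0,0],
    [0,0,0],
    [0,0,0],
    [0,0,0],
    [0,0,0],
    [0,0,0],
    [0,0,0],
    [0,0,0],
    [0,0,0],
    [0,0,0],
    [0,0,0],
    [0,0,0],
    [0,0,0]
  ],
  "jaw": [0.7,0.7,0.7,0.7,0.7,0.7,0.1,0.1,0.1,0.1,0.1,0.1,0.1],
  "grip_force": 40
}}

```text
t: 10.42
position: [0.4895, -0.2271, 0.0568]
orientation: [0.899, 0.439, -0.0, -0.0]
contact_force: [-2.5, 4.2, 4.1]
gripper_width: 0.253
grasp_force: 27.2
```

{"name": "carry_out", "arguments": {
  "translation": [
    [-0.038,0.011,0],
    [-0.039,0.007,0],
    [-0.04,0.003,0],
    [-0.04,-0.001,0],
    [-0.04,-0.005,0],
    [-0.039,-0.009,0],
    [-0.038,-0.013,0],
    [-0.036,-0.016,0],
    [-0.035,-0.02,0],
    [-0.033,-0.023,0],
    [0,0,0]
  ],
  "turn": [
    [0,0,0],
    [0,0,0],
    [0,0,0],
    [0,0,0],
    [0,0,0],
    [0,0,0],
    [0,0,0],
    [0,0,0],
    [0,0,0],
    [0,0,0],
    [0,0,0]
  ],
  "jaw": [0.1,0.1,0.1,0.1,0.1,0.1,0.1,0.1,0.1,0.1,0.1]
}}

```text
t: 11.33
position: [0.4319, -0.2791, 0.0567]
orientation: [0.899, 0.438, 0.0, -0.001]
contact_force: [0.9, 5.6, 2.9]
gripper_width: 0.242
grasp_force: 40.0
```

```bash
cat > lev.py <<'E'
from pos import *
s=get_state();t=np.array([.4750,-.1220]);th=np.radians(-37.9);c,sn=np.cos(th),np.sin(th);M=np.array([[c,-sn],[sn,c]])
p=M.T@(s['position'][:2]-t)-[0,-.1];print('radius',np.linalg.norm(p),'lever',.3316-np.arctan2(p[1],p[0]),s['contact_force'],s['gripper_width'],s['grasp_force'],s['position'],s['t'])
E
python3 lev.py
```

```text
radius 0.08034288185745486 lever 1.010453578280679 [0.9365605  5.59670357 2.89553716] 0.2417754776241929 40.00007629394531 [ 0.43192407 -0.27912708  0.05665201] 11.3333
```

{"name": "carry_out", "arguments": {
  "translation": [
    [-0.03,-0.026,0],
    [-0.027,-0.029,0],
    [-0.024,-0.032,0],
    [-0.021,-0.034,0],
    [-0.017,-0.036,0],
    [-0.014,-0.038,0],
    [-0.01,-0.039,0],
    [-0.006,-0.04,0],
    [-0.002,-0.04,0],
    [0,0,0],
    [0,0,0],
    [0,0,0]
  ],
  "turn": [
    [0,0,0],
    [0,0,0],
    [0,0,0],
    [0,0,0],
    [0,0,0],
    [0,0,0],
    [0,0,0],
    [0,0,0],
    [0,0,0],
    [0,0,0],
    [0,0,0],
    [0,0,0]
  ],
  "jaw": [0.1,0.1,0.1,0.1,0.1,0.1,0.1,0.1,0.1,0.1,0.1,0.1]
}}

```text
t: 12.33
position: [0.3661, -0.2656, 0.0569]
orientation: [0.899, 0.438, 0.001, 0.002]
contact_force: [6.6, 1.5, -1.5]
gripper_width: 0.243
grasp_force: 40.0
```

```bash
python3 lev.py; python3 snap.py w5; python3 -c "
import cv2;im=cv2.imread('pics/w5.png');cv2.imwrite('pics/w5b.png',cv2.resize(im,(800,600),interpolation=cv2.INTER_CUBIC))"
```

```text
radius 0.0802098194028634 lever 1.8738660583568958 [ 6.61684153  1.4749633  -1.54642905] 0.24270726894568326 39.99796271324158 [ 0.36612533 -0.26558049  0.05689709] 12.3333
12.3333 [ 0.36612533 -0.26558049  0.05689709] [0.89892294 0.43810256 0.00112706 0.00155671] [-8.76253256e-01  2.69241077e-01  1.97639755e+00  1.85683975e-03
  8.92393335e-01 -2.13595017e-01] [ 6.61684153  1.4749633  -1.54642905] 0.24270726894568326 39.99796271324158
```

View pics/w5b.png

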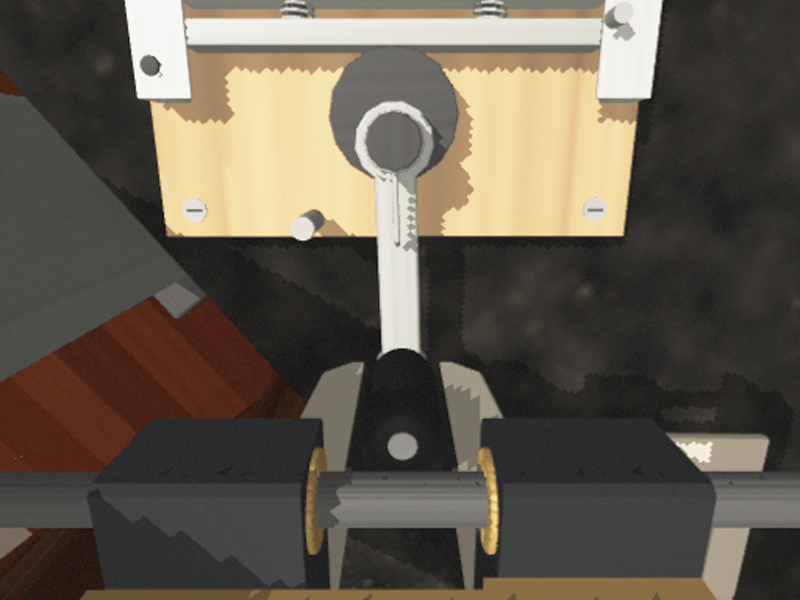

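The lever points straight away from the jaw, at about 1.87 rad, and the handle is firmly between the pads. One small nudge, then a last look at the strip from above.

{"name": "carry_out", "arguments": {
  "translation": [
    [0,-0.01,0],
    [0,0,0],
    [0,0,0],
    [0,0,0],
    [0,0,0],
    [0,0,0]
  ],
  "turn": [
    [0,0,0],
    [0,0,0],
    [0,0,0],
    [0,0,0],
    [0,0,0],
    [0,0,0]
  ],
  "jaw": [0.1,0.1,0.1,0.1,0.1,0.1]
}}

```text
t: 12.88
position: [0.3656, -0.2651, 0.057]
orientation: [0.899, 0.438, 0.002, 0.003]
contact_force: [9.5, 0.9, -3.3]
gripper_width: 0.249
grasp_force: 40.0
```

```bash
python3 lev.py; python3 - <<'E'
from plant import *
import cv2,numpy as np
im,_=camera('top');im2,_=camera('side')
a=cv2.resize(im[165:255,180:340],None,fx=5,fy=5,interpolation=cv2.INTER_CUBIC)[:, :800]
b=cv2.resize(im2[180:225,240:330],(300,150),interpolation=cv2.INTER_CUBIC)
o=np.zeros((600,800,3),np.uint8);o[:450]=a;o[450:,:300]=b
cv2.imwrite('pics/fin.png',o)
E
```

```text
radius 0.08016146782499811 lever 1.8828096239227738 [ 9.5436474   0.86626801 -3.3392107 ] 0.2488944448357568 39.99738693237305 [ 0.36557778 -0.26511484  0.05701732] 12.8833
```

View pics/fin.png

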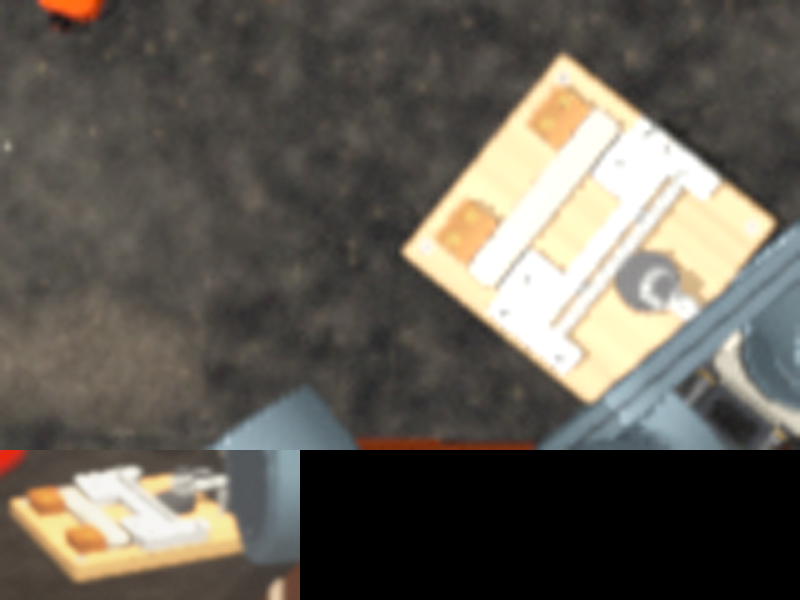

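The final picture shows the strip pressed flat against both fence blocks by the jaw, centred at about (545,200) over the drill hole. Handing in.

```bash
python3 -c "
from plant import *
print(finish_job())"
```

```text
the job is handed in; nothing more can be done
None
```

I handed the job in at about 13 s: the strip lies clamped over the drill hole, and the gripper still holds the cam lever at about 1.88 rad, just short of the top of its lift. The hand-in returned no verdict, and the jaw's pressing force was not measured.

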